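Set the labelling jig's sliding stop to the gift carton

TASK

Set up the labelling jig for the gift carton that lies in its lane: loosen the wing knob of the sliding stop, slide the stop along until it has pushed the carton snugly against the fixed end fence with no slack left, and then tighten the knob again, turning it clockwise as far as it will go. Let go at the end, and leave the spare carton and the other things on the counter where they are.

Things in the scene. Friction and masses are not known exactly. Their poses are not given: they have to be found in the camera images.
- jig: Labelling jig fixed to the counter: plywood board 270 (x) x 480 (y) x 12 mm. Origin on the counter at mid length; the board spans x -130 to +140 mm. y runs along the lane from end fence to sliding stop; x points away from the robot, z up (turned up to 0.2 rad). Beyond the lane (x 28 to 140) is a bare strip with the spare carton and a jar. Nothing on the jig is higher than the knob.
- lane (a point): Middle of the lane on the board's top, 12 mm above the counter; axes as the jig's. The lane is 92 mm wide (x), between two low aluminium guide walls (tops 32 mm above the counter). On its robot side (jig x = -95 mm) runs a flat aluminium track 40 mm wide, top 26 mm above the counter.
- end_fence (a point): Point on the face of the fixed end fence, on the lane's centre line at the board's top (12 mm above the counter); axes as the jig's. The fence is a wooden block across the lane's jig -y end (face at jig y = -210 mm), top 67 mm above the counter.
- stop (a joint): Slide of the stop along jig y, in m: the clear distance between end fence and stop faces, 0 to 0.31 (smaller = nearer the fence). Starts 0.235 to 0.295. With the knob slack it slides with about 2 to 6 N, carton included; with it tight it resists about 20 N or more. With the carton pushed home it equals the carton's length (0.150 or 0.110).
- stop_face (a point): Centre of the stop's face towards the end fence, on the lane's centre line, 40 mm above the counter; axes as the jig's. The stop is a wooden plate 12 mm thick, top 65 mm above the counter, on a dark steel saddle (52 x 55 mm, top 70 mm above the counter) that rides on the track and carries the wing knob.
- knob (a joint): Turn of the wing knob in rad, growing clockwise seen from above: 0 fully slack, 1.5 hard against its end (tight). Below about 0.6 the stop is free; beyond that the clamp presses ever harder. Starts tight (1.2 to 1.45); stays where it is left. Turning takes 0.15 to 0.25 N m. Loose is under 0.5, tight is over 1.1. At value q the wing lies along jig x turned by -q about z.
- knob_grip (a point): Grip point on the wing knob's vertical axis, 108 mm above the counter. One upright black wing 50 mm long (point x) x 13 mm thick (point y), from 84 to 120 mm above the counter, over a 40 mm disc (upper face at 84 mm). The point turns with the knob; it is at jig x = -95 mm, 32.5 mm behind (jig +y of) the stop's face. Pinch the wing from above; it may also be held to slide the stop.
- carton_long: Cream gift carton with a dark band, 86 mm wide (x) x 150 mm long (y) x 50 mm high, about 270 g. Origin: centre of its underside. One of the two cartons lies in the lane between end fence and stop (the one to be held), the other is the spare beside the lane.
- carton_short: Cream gift carton with a dark band, 86 mm wide (x) x 110 mm long (y) x 50 mm high, about 200 g. Origin: centre of its underside. In the lane or spare, see the long one.
- jar_a: Small honey-coloured jar with brass-coloured lid, 50 mm across, 54 mm high, standing on the jig's board beside the spare carton. Bystander: leave alone. Origin: centre of its underside.
- jar_b: Small jar, 50 mm across, 54 mm high, on the counter to the robot's left. Bystander: leave alone. Origin: centre of its underside.
- jar_c: Small jar, 50 mm across, 54 mm high, on the counter to the robot's right. Bystander: leave alone. Origin: centre of its underside.
- soy_a: Dark sauce bottle, 52 mm across, 170 mm high, on the counter to the left. Bystander: leave alone. Origin: centre of its underside.
- soy_b: Dark sauce bottle, 66 mm across, 210 mm high, on the counter to the right. Bystander: leave alone. Origin: centre of its underside.
- stamp: Wooden hand stamp, 60 x 30 mm, 62 mm high, on the counter to the right. Bystander: leave alone. Origin: centre of its underside.
- tape_roll: Roll of tape lying flat, 96 mm across, 22 mm high, on the counter to the left. Bystander: leave alone. Origin: centre of its underside.
Not all that is in view belongs to the job. Leave any pink or purple look-alike of the carton_short alone.

How it is judged:
By the outcome, as a careful person would: the job done as asked, in the order asked, and still so for the second after the job is handed in, with the robot touching nothing.
It also fails if it takes over 43 s, if anything falls off the work surface, if the arm or the gripper's body presses on something with over 40 N, if the wrist force passes 120 N, or if a joint passes its speed limit or range.

ROBOT

A 6-joint arm with a two-finger parallel gripper is mounted at the origin on the work surface. World frame = base frame: x ahead of the robot, y to its left, z up, the work surface at z = 0. Lengths are in m, angles in rad, forces in N, time in s.
With the tool pointing down it reaches from about 0.375 to 0.975 m from the base axis. Payload 3.8 kg.
Tool frame: the origin (TCP) lies between the finger pads; the fingertips stand 8 mm ahead of it and the grasp point (between the pads) lies 11 mm behind it (bot.tip_extent is the z of the fingertips in the tool frame, in m); z points along the fingers, y is the direction in which the jaws open and shut (so a half turn about z gives the same grasp; the last joint's range is limited). The gripper opens to 88 mm and grips with 3 to 60 N. Pads are 18 mm wide; open, the fingers measure 123 mm over their backs; the gripper's body (75 mm by 187 mm) begins 45 mm behind the grasp point.
Start: joints at [1.266, 0.264, 1.604, -0, 1.274, -0.037], TCP at [0.179, 0.651, 0.247] pointing down, gripper open.
Joint ranges: [-2.63, 2.63], [-0.94, 2.18], [0.31, 2.57], [-1.31, 4.45], [0, 2.66], [-2.55, 2.55]. Speed limits (rad/s): [2.57, 2.57, 3.14, 3.14, 3.14, 3.14].

INTERFACE

Orientations are given as a unit quaternion [x, y, z, w].
In Python, from rig import bot gives the robot as it stands. Calls block until the motion is done:
- bot.move_pose(position, orientation): joint-space move of the TCP to a pose.
- bot.move_straight(position, orientation=None, feed=0.15, force_limit=None): straight line of the TCP; orientation=None keeps the orientation; feed is the mean speed in m/s. With force_limit (N) it stops when the force on the tool has changed by that much, and returns True; else False.
- bot.set_joints(angles): joint-space move.
- bot.gripper_open() and bot.gripper_close(strength=None): open the fingers fully, or close them until they stop; strength is the grip in N (None keeps the last).
- bot.sleep(seconds).
- bot.solve_ik(position, orientation): joint angles nearest the present ones, or None.
- bot.read_camera(name): name is "scene" or "top"; returns a dict with "pixels" (400x640x3 uint8, red, green, blue), "fx", "fy", "cx", "cy" (pixels), "eye" and "attitude" of the camera in the world. Camera axes: x right, y down, z forward; pixel columns grow to the right and rows downward; lengths in m; the calibration is good to about 2 mm. A picture is of the moment at which its call begins. There is no depth.
A pose or a line that the arm cannot do raises bot.Unreachable and nothing moves.
- bot.sign_off(): hands the job in, once; it reports no verdict.
Trained networks look in a picture, given as the dict that the camera call returned (one of the last four; its "shot" number tells which), for a name from the list of things; names that differ only in an ending like _2 or _b are one class to them, and where a whole thing is asked for, a point or a joint stands for the part that bears it (a point fixed in the world has none). Each returns a list of dicts, best first, with "conf" (0 to 1); they miss things now and then, are a little off and sometimes report something else, mostly with a low value. They report only what shows in the picture. A call takes as long as a camera call. They do not tell look-alikes from the thing itself.
- bot.boxes_of(target, picture): "bbox" ([left, top, right, bottom] as shares, 0 to 1, of the picture: columns of its width, rows of its height, round what is visible of it).
- bot.outline_of(target, picture): "mask" (400x640 bool, what is visible of it) and "bbox" ([left, top, right, bottom] as shares, 0 to 1, of the picture: columns of its width, rows of its height, round what is visible of it).
- bot.tip_of(target, picture): "xy" ([column, row] as shares, 0 to 1, of the picture: columns of its width, rows of its height: a listed point, or the origin of a listed thing).
Readings, each from a call of its own:
- bot.get_clock(): time.
- bot.get_q(): joint angles.
- bot.get_joint_velocities(): joint speeds.
- bot.get_effort(): joint torques, N m.
- bot.get_ee_pos(): TCP position.
- bot.get_tcp_rot(): TCP orientation.
- bot.get_contact_force(): force on the tool from outside, world axes, zero at the start.
- bot.get_ft_torque(): the same for the moment, N m.
- bot.get_opening(): finger opening in m.
Only numpy, scipy, OpenCV 4.12 (cv2) and the standard library are available. Lean on these libraries where they do the work, as an engineer would, in place of code of your own. Each camera call takes 0.05 s, during which the arm holds its last target.

## Working session

There is one attempt and no reset: what is moved stays moved. The work goes in short steps, each a Python script; the robot and the scene stay as the last script left them, time stands still between calls to the robot, and variables do not carry over. Pictures are saved under pics/ and viewed, and the job is handed in when it is done.

```bash
mkdir -p pics; ls
python3 - <<'E'
from rig import bot
import cv2,pickle
print(bot.get_clock())
for n in("top","scene"):
    p=bot.read_camera(n)
    cv2.imwrite(f"pics/{n}0.png",p["pixels"][:,:,::-1])
    print({k:v for k,v in p.items() if k!="pixels"})
    for t in("knob_grip","stop_face","end_fence","lane","jig"):
        print(n,t,[(round(d["xy"][0]*640,1),round(d["xy"][1]*400,1),round(d["conf"],2)) for d in bot.tip_of(t,p)])
    pickle.dump(p,open(f"{n}0.pkl","wb"))
print(bot.get_clock())
E
```

```text
pics
0.0
{'fx': 380.4252920325182, 'fy': 380.4252920325182, 'cx': 322.63462374212486, 'cy': 198.73804660799013, 'eye': array([0.34916105, 0.00123353, 1.17775026]), 'attitude': array([ 0.71405224, -0.69676122,  0.0504057 , -0.04596148]), 'shot': 1}
top knob_grip [(318.0, 192.6, 0.55), (416.8, 169.3, 0.28)]
top stop_face [(325.6, 172.3, 0.91)]
top end_fence [(415.9, 169.9, 0.78), (315.8, 194.2, 0.4)]
top lane [(345.2, 173.8, 0.82)]
top jig [(348.7, 167.6, 0.59), (192.1, 214.9, 0.53), (170.5, 166.8, 0.52)]
{'fx': 384.4354001386706, 'fy': 384.4354001386706, 'cx': 324.5239862620712, 'cy': 197.47185393513615, 'eye': array([ 1.09864753, -0.26818176,  0.92444523]), 'attitude': array([ 0.78607846,  0.52403528, -0.18350461, -0.27165004]), 'shot': 2}
scene knob_grip [(335.6, 198.2, 0.47), (321.2, 259.0, 0.2)]
scene stop_face [(340.6, 231.5, 0.88), (316.3, 249.6, 0.64), (435.8, 165.6, 0.21)]
scene end_fence [(416.2, 139.2, 0.73), (244.0, 285.4, 0.57)]
scene lane [(316.5, 249.9, 0.93)]
scene jig [(487.7, 193.8, 0.57), (184.9, 211.8, 0.25)]
0.6
```

View pics/top0.png

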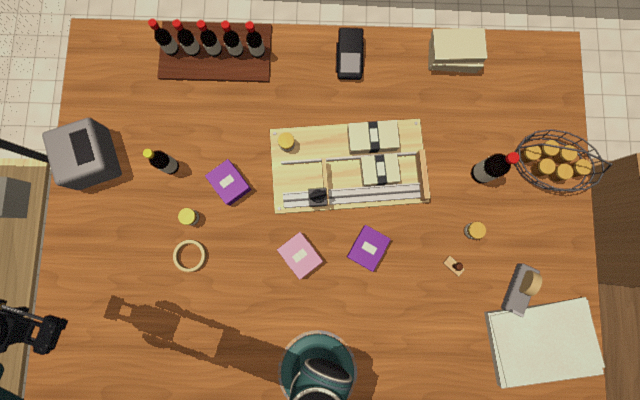

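View pics/scene0.png

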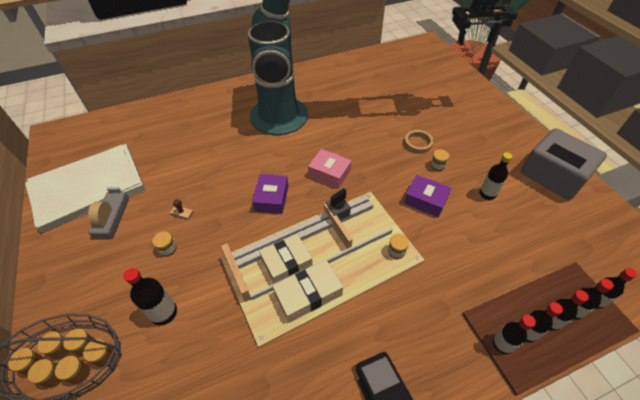

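Run:
```python
import cv2
a=cv2.imread("pics/top0.png")[110:225,260:440]
cv2.imwrite("pics/topz.png",cv2.resize(a,None,fx=4.4,fy=4.4,interpolation=cv2.INTER_CUBIC))
a=cv2.imread("pics/scene0.png")[175:345,215:430]
cv2.imwrite("pics/scz.png",cv2.resize(a,None,fx=3.5,fy=3.5,interpolation=cv2.INTER_CUBIC))
```

```text
(no output)
```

View pics/topz.png

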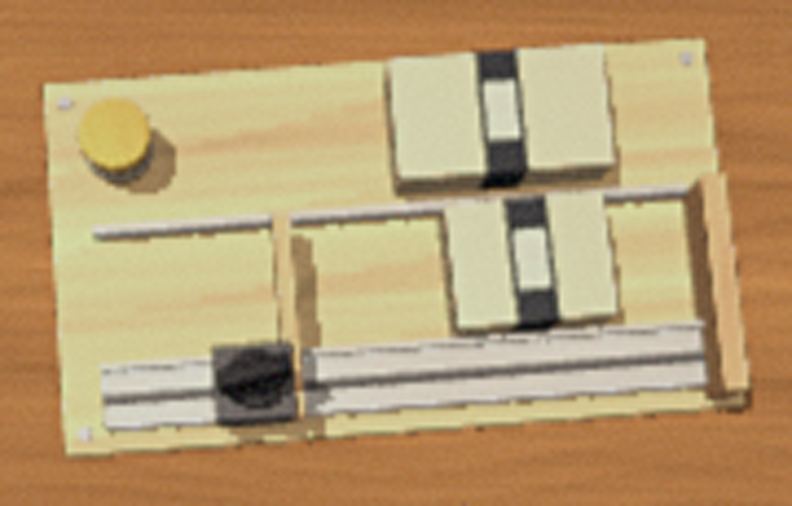

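View pics/scz.png

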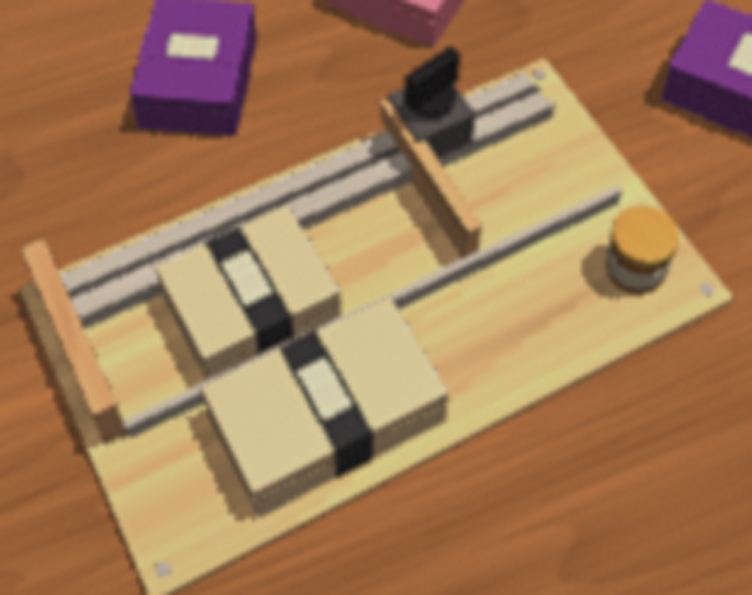

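```bash
cat > h.py <<'E'
import numpy as np,pickle
from scipy.optimize import least_squares
from scipy.spatial.transform import Rotation as R
def proj(p,X):
    c=R.from_quat(p["attitude"]).inv().apply(np.atleast_2d(X)-p["eye"])
    return np.c_[p["cx"]+p["fx"]*c[:,0]/c[:,2],p["cy"]+p["fy"]*c[:,1]/c[:,2]]
def J2W(v,J):
    J=np.atleast_2d(J);c,s=np.cos(v[2]),np.sin(v[2])
    return np.c_[v[0]+c*J[:,0]-s*J[:,1],v[1]+s*J[:,0]+c*J[:,1],J[:,2]]
E
cat > fit.py <<'E'
from h import *
t=pickle.load(open("top0.pkl","rb"));s=pickle.load(open("scene0.pkl","rb"))
tz=lambda u,v:((u+.5)/4.4-.5+260,(v+.5)/4.4-.5+110)
sz=lambda u,v:((u+.5)/3.5-.5+215,(v+.5)/3.5-.5+175)
A=[(t,tz(43,85),lambda v:(.14,.24,.012)),(t,tz(704,40),lambda v:(.14,-.24,.012)),(t,tz(67,455),lambda v:(-.13,.24,.012)),
(s,sz(150,597),lambda v:(.14,-.24,.012)),(s,sz(732,297),lambda v:(.14,.24,.012)),(s,sz(546,60),lambda v:(-.13,.24,.012)),
(t,tz(213,348),lambda v:(-.069,-.21+v[3]+.06,.07)),(t,tz(220,424),lambda v:(-.121,-.21+v[3]+.06,.07)),
(s,sz(473,115),lambda v:(-.069,-.21+v[3]+.06,.07)),
(s,sz(386,104),lambda v:(-.121+0,-.21+v[3],.065)) ,
]
w=lambda sg:(lambda v:(-.095+sg*.025*np.cos(v[4]),-.21+v[3]+.0325-sg*.025*np.sin(v[4]),.12))
A+=[(t,tz(220,382),w(-1)),(t,tz(288,365),w(1)),(s,sz(408,86),w(1)),(s,sz(457,51),w(-1))]
f=lambda v:np.concatenate([(proj(c,J2W(v,g(v)))[0]-m) for c,m,g in A])
r=least_squares(f,[.45,0,0.,.26,1.3],loss="soft_l1")
v=r.x;print(v.round(4));print(f(v).reshape(-1,2).round(1))
print("knob",J2W(v,(-.095,-.21+v[3]+.0325,.108)))
np.save("v.npy",v)
E
python3 fit.py
```

```text
[ 0.6139 -0.0823  0.0957  0.2802  1.3465]
[[-0.  -0.6]
 [ 0.1 -0.4]
 [-0.8 -0.1]
 [-0.6  0.4]
 [ 0.3 -0.2]
 [-0.4 -1.2]
 [-0.3 -0.9]
 [-0.7 -0.7]
 [ 0.5 -0.7]
 [-2.5 -1.5]
 [-0.5 -0.6]
 [ 1.  -1.8]
 [-0.7 -1.8]
 [-0.9 -1.3]]
knob [[0.5095107  0.01088483 0.108     ]]
```

```bash
cat >> h.py <<'E'
def ori(a): return (R.from_euler("z",a)*R.from_euler("x",np.pi)).as_quat()
v=np.load("v.npy") if __import__("os").path.exists("v.npy") else None
def knob(s): return J2W(v,(-.095,-.21+s+.0325,.097))[0]
E
python3 - <<'E'
from h import *
from rig import bot
for br in(0,np.pi):
  for s in(v[3],.11):
    for q in(0.1,1.35,1.6):
      j=bot.solve_ik(knob(s),ori(v[2]-q+br)); print(br,s,q,None if j is None else np.round(j,2))
E
```

```text
0 0.280211465382109 0.1 [-0.03  0.1   2.1  -0.    0.95  1.55]
0 0.280211465382109 1.35 None
0 0.280211465382109 1.6 None
0 0.11 0.1 [-0.34  0.17  2.01 -0.    0.96  1.24]
0 0.11 1.35 [-0.34  0.17  2.01 -0.    0.96  2.49]
0 0.11 1.6 None
3.141592653589793 0.280211465382109 0.1 [-0.03  0.1   2.1   0.    0.95 -1.59]
3.141592653589793 0.280211465382109 1.35 [-0.03  0.1   2.1  -0.    0.95 -0.34]
3.141592653589793 0.280211465382109 1.6 [-0.03  0.1   2.1  -0.    0.95 -0.09]
3.141592653589793 0.11 0.1 [-0.34  0.17  2.01  0.    0.96 -1.9 ]
3.141592653589793 0.11 1.35 [-0.34  0.17  2.01  0.    0.96 -0.65]
3.141592653589793 0.11 1.6 [-0.34  0.17  2.01  0.    0.96 -0.4 ]
```

Run:
```python
from h import *
from rig import bot
import cv2
k=knob(v[3]); o=ori(v[2]-v[4]+np.pi)
bot.move_pose([k[0],k[1],.24],o); print(bot.get_clock())
print(bot.get_contact_force())
print(bot.move_straight([k[0],k[1],.135],o,feed=.15))
p=bot.read_camera("scene");cv2.imwrite("pics/s1.png",cv2.resize(p["pixels"][120:280,240:440,::-1],None,fx=3.5,fy=3.5))
print(bot.get_clock(),bot.get_ee_pos())
```

```text
3.15
[-0.63510145 -0.25199503  0.34669659]
False
4.05 [0.51060204 0.01095603 0.13622096]
```

View pics/s1.png

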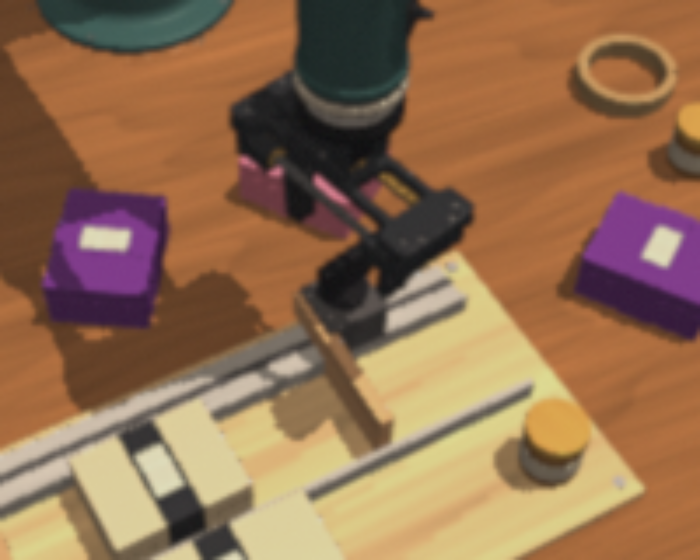

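The gripper is above the knob at about (345,270) in the crop, with the fingers on either side of the wing. I'll go down and close lightly.

Run:
```python
from h import *
from rig import bot
k=knob(v[3])
print(bot.move_straight(k,None,feed=.1,force_limit=10), bot.get_ee_pos())
f0=bot.get_contact_force()
bot.gripper_close(5)
print(bot.get_opening(),np.round(bot.get_contact_force()-f0,2),np.round(bot.get_ft_torque(),2),bot.get_ee_pos(),bot.get_clock())
```

```text
False [0.50956933 0.01085777 0.09706282]
0.01287193645812352 [-0.02 -2.05 -0.54] [-0.08  0.03 -0.06] [0.5095768  0.0109008  0.09699197] 5.7
```

Run:
```python
from h import *
from rig import bot
k=knob(v[3]); bot.gripper_close(40)
print(bot.get_opening(),np.round(bot.get_contact_force(),2))
for q in(.95,.55,.2):
    bot.move_straight(k,ori(v[2]-q+np.pi),feed=.1)
    print(q,bot.get_clock(),bot.get_opening(),np.round(bot.get_contact_force(),2),np.round(bot.get_ft_torque(),2))
```

```text
0.012552871609793443 [ 0.97 -0.42 -0.53]
0.95 6.4667 0.012828215627371369 [ 2.81  2.03 -2.93] [ 0.29 -0.52  0.18]
0.55 7.0167 0.01293102173638618 [ 5.26  2.56 -4.89] [ 0.33 -0.75  0.15]
0.2 7.5167 0.012902264602206375 [ 5.55  1.61 -6.3 ] [ 0.39 -0.83  0.09]
```

Run:
```python
from h import *
from rig import bot
import cv2
yj=np.array([-np.sin(v[2]),np.cos(v[2]),0])
for s,fd,fl in((.2,.06,15),(.125,.06,15),(.10,.02,12)):
    r=bot.move_straight(knob(s),None,feed=fd,force_limit=fl)
    p=np.array(bot.get_ee_pos());F=np.array(bot.get_contact_force())
    print(s,r,bot.get_clock(),p,"s_est",v[3]+(p-knob(v[3]))@yj,np.round(F,2),"along",F@yj,bot.get_opening())
    if r: break
p=bot.read_camera("top");cv2.imwrite("pics/t2.png",cv2.resize(p["pixels"][110:225,260:440,::-1],None,fx=4.4,fy=4.4))
p=bot.read_camera("scene");cv2.imwrite("pics/s2.png",cv2.resize(p["pixels"][170:330,210:410,::-1],None,fx=3.5,fy=3.5))
```

```text
0.2 False 9.0 [ 0.51827116 -0.06911014  0.09689728] s_est 0.1997454368591139 [ 6.44  0.62 -6.83] along -0.002354852121143831 0.012788040034112498
0.125 False 10.4 [ 0.52566528 -0.14326131  0.09691031] s_est 0.12522702013338377 [ 7.03  2.99 -6.23] along 2.3013571829516746 0.01260881428610983
0.1 True 11.2833 [ 0.527361   -0.15929449  0.09679469] s_est 0.10910517836732209 [0.91 1.06 2.82] along 0.9692052406346408 0.012475860584303852
```

View pics/t2.png

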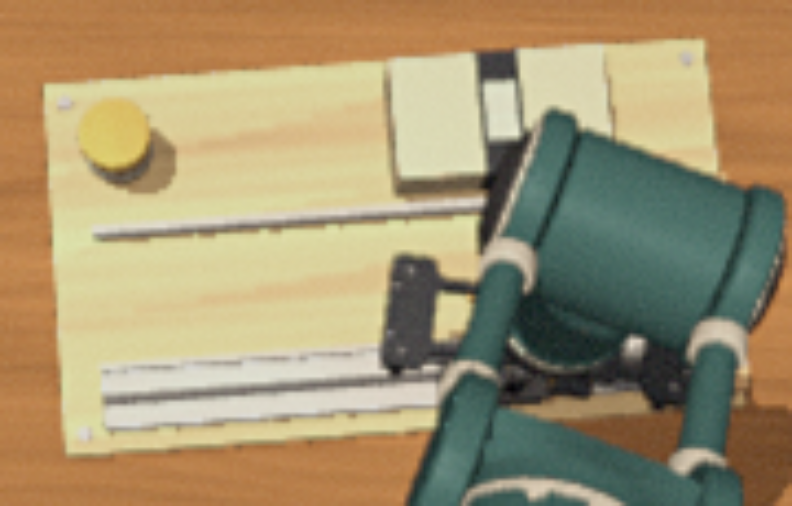

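View pics/s2.png

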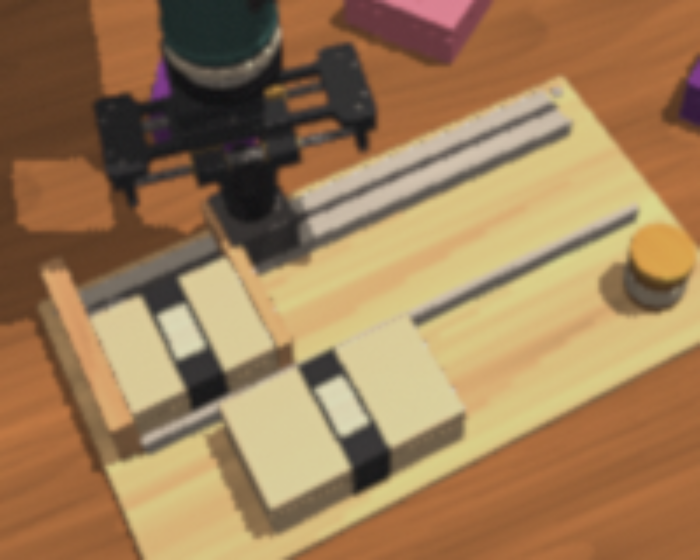

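The short carton lies between the fence and the stop, and the stop estimate (0.109) fits a 0.110 carton. I'll check it is snug with small further pushes.

Run:
```python
from h import *
from rig import bot
yj=np.array([-np.sin(v[2]),np.cos(v[2]),0])
k0=np.array(bot.get_ee_pos())
for d in(0,.0005,.001,.0015,.002,.003):
    bot.move_straight(k0-yj*d,None,feed=.02)
    p=np.array(bot.get_ee_pos());F=np.array(bot.get_contact_force())
    print(d,bot.get_clock(),"s_est",round(v[3]+(p-knob(v[3]))@yj,5),np.round(F,2),"along",round(F@yj,2))
    if F@yj>16: break
```

```text
0 11.6333 s_est 0.10911 [0.72 0.32 0.75] along 0.25
0.0005 11.8833 s_est 0.10907 [0.58 3.   2.86] along 2.93
0.001 12.1333 s_est 0.10904 [0.85 5.42 3.78] along 5.32
0.0015 12.3833 s_est 0.10897 [0.76 7.   3.63] along 6.9
0.002 12.6333 s_est 0.10895 [1.41 9.01 5.06] along 8.83
0.003 12.8833 s_est 0.10887 [ 0.79 11.79  6.29] along 11.66
```

It is firm against the fence: force rises with no travel. I'll tighten while keeping the push on.

Run:
```python
from h import *
from rig import bot
yj=np.array([-np.sin(v[2]),np.cos(v[2]),0])
e=R.from_quat(bot.get_tcp_rot()); 
k=np.array(bot.get_ee_pos())-yj*.0025
for q in(.6,.9,1.2,1.35,1.42,1.48,1.54,1.6,1.66,1.72):
    bot.move_straight(k,ori(v[2]-q+np.pi),feed=.1)
    x=R.from_quat(bot.get_tcp_rot()).as_matrix()[:,0]; qa=(v[2]+np.pi-np.arctan2(x[1],x[0])+np.pi)%(2*np.pi)-np.pi
    p=np.array(bot.get_ee_pos());F=np.array(bot.get_contact_force());T=bot.get_ft_torque()
    print(q,round(qa,3),round(bot.get_clock(),2),"s",round(v[3]+(p-knob(v[3]))@yj,5),np.round(F,1),np.round(T,2),round(bot.get_opening(),4))
    if abs(T[2])>.6: break
```

```text
0.6 0.601 13.43 s 0.10856 [ 0.6 10.1  4.8] [ 1.55 -0.09 -0.16] 0.0129
0.9 0.901 13.88 s 0.10829 [-0.2  8.5  5.8] [ 1.35  0.08 -0.11] 0.0127
1.2 1.201 14.33 s 0.10811 [-1.   8.4  6.3] [ 1.22  0.23 -0.1 ] 0.0127
1.35 1.351 14.63 s 0.10807 [-2.7  7.9  5.6] [ 1.23  0.28 -0.04] 0.0127
1.42 1.421 14.88 s 0.10803 [-1.9  8.1  5.9] [ 1.16  0.4  -0.01] 0.0128
1.48 1.481 15.13 s 0.10803 [-2.   8.7  6.8] [1.15 0.4  0.06] 0.0128
1.54 1.539 15.38 s 0.10789 [-2.1  7.   7. ] [1.18 0.44 0.54] 0.0127
1.6 1.598 15.63 s 0.10771 [-1.7  7.1  6.1] [1.03 0.35 0.71] 0.0132
```

Torque climbed at about 1.5 rad, so the knob is hard against its end. Next I release it, lift and look.

Run:
```python
from h import *
from rig import bot
import cv2
bot.gripper_open(); print(np.round(bot.get_contact_force(),2))
p=np.array(bot.get_ee_pos())
bot.move_straight([p[0],p[1],.26],None,feed=.15)
bot.move_pose([.35,.35,.30],ori(np.pi/2))
print(bot.get_clock())
p=bot.read_camera("top");cv2.imwrite("pics/t3.png",cv2.resize(p["pixels"][110:225,260:440,::-1],None,fx=4.4,fy=4.4,interpolation=2));cv2.imwrite("pics/t3f.png",p["pixels"][:,:,::-1])
p=bot.read_camera("scene");cv2.imwrite("pics/s3.png",cv2.resize(p["pixels"][170:330,210:410,::-1],None,fx=3.5,fy=3.5,interpolation=2))
```

```text
[0.17 0.12 0.03]
20.0
```

View pics/t3.png

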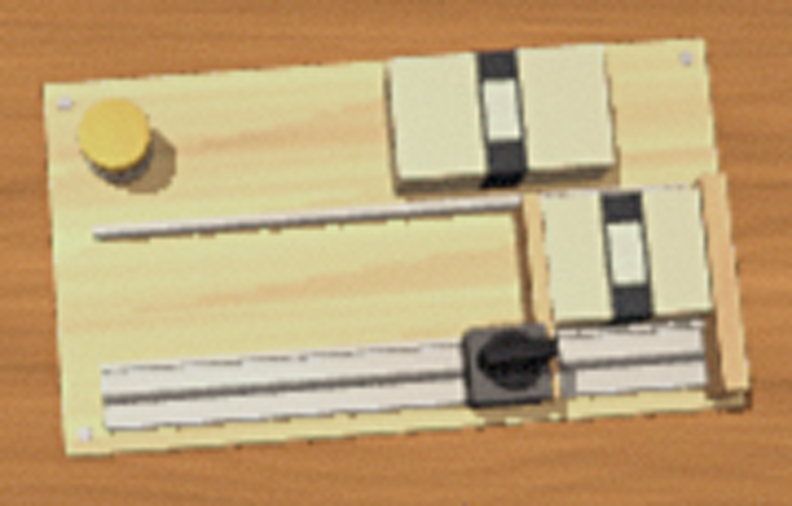

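View pics/s3.png

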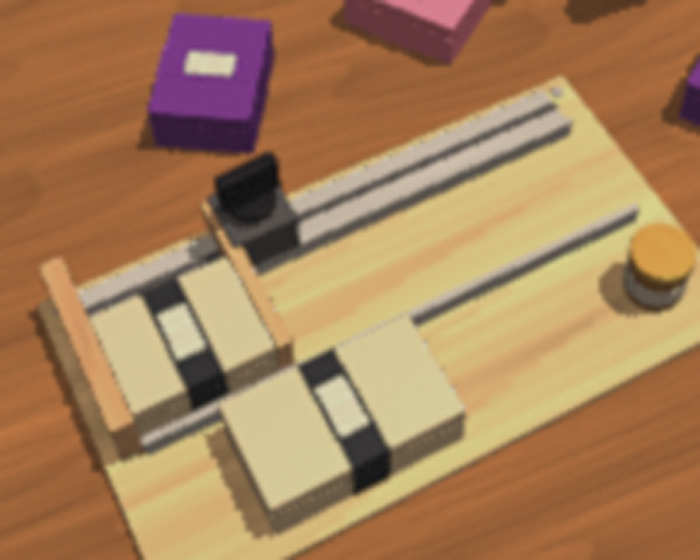

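View pics/t3f.png

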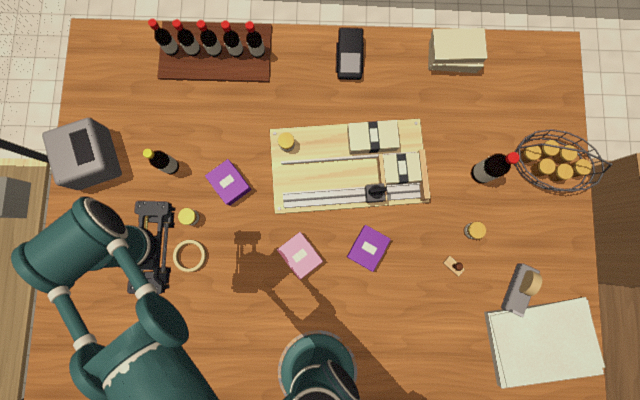

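The carton fills the gap between stop and fence (x of about 545 to 708 in the zoomed top view). The wing lies along the lane, from (480,360) to (557,345), which means tight. The bystanders have not moved, so I'm handing in.

```bash
python3 -c "
from rig import bot
print(bot.get_contact_force(),bot.get_opening());bot.sign_off()"
```

```text
[ 0.7998283   0.21037381 -0.17700655] 0.08801807493033102
the job is handed in; nothing more can be done
```

The short carton is now clamped between the stop and the end fence, the knob is tight, and the job was handed in at about 20 s of robot time.

- **Loosening:** I pinched the wing and turned the knob from about 1.35 to about 0.2 rad.
- **Sliding:** I slid the stop until the carton met the fence. The stop read about 0.109 m against the 0.110 m carton, within calibration error. Pushing on raised the force to about 12 N with only about 0.2 mm of movement, so there is no slack.
- **Tightening:** I kept the push on and turned the knob clockwise. The torque rose sharply just past 1.5 rad, which is the end of its travel.
- **Last checks:** After letting go, the gripper is open and touching nothing. The pictures show the carton tight between fence and stop, the wing lying along the lane, and the spare carton, jars and other things where they were.

No check failed. During tightening the tool drifted about 1 mm further toward the fence, which I put down to give in the grip and arm. The first force-limited stop read almost no push afterwards, so I confirmed contact with the small extra pushes above.

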